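Lock the chisel into the forge block to the click

TASK

Take the chisel (the steel-edged one of the two tools in the wooden rack) and lower it gently, without dropping or ramming it, into the square hole of the blue block until its collar rests flat on the block. Let go of it, then lock it: turn the black knob clockwise until its slip clutch clicks, and stop there at the first click (a second is tolerated, a third is not). Leave the other tool in the rack and everything else on the table where it is.

Things in the scene. Friction and masses are not known exactly. Their poses are not given: they have to be found in the camera images.
- chisel: Dark iron hardy chisel, 300-600 g, upright in either rack hole. Origin: centre of the underside of its 44 mm square, 8 mm thick collar, z up. Below: 22 mm square shank, 42 mm long, the last 6 mm tapering to 14 mm. Above: a block 26 mm thick (x), 36 wide (y), 8 to 50 mm above the origin, then a bright steel wedge edge along y, peak at 63 mm. Grip the 26 mm at 31 mm above the origin.
- fuller: the other tool, same shape and sizes, but with a copper-coloured half-round top instead of the steel wedge. Stands in the other hole of the rack. To be left there.
- rack: fixed wooden rack, 80 mm (x) by 200 mm (y), 50 mm high, origin under its centre; two square holes, 28 mm wide, at y = -55 and +55 mm.
- block: Fixed blue steel block, 110 mm (x) by 230 (y), 60 high, origin under its centre. Square hole at y = +68 mm; at y = -68 the black knob, driving a brass bolt through a slip clutch. Tightening, knob and bolt turn together (friction 0.12 N m) for an unknown 0.6 to 2.2 rad; then the bolt stops dead, the torque climbs to about 0.5 N m, the clutch clicks and the torque drops away.
- hole (a point): centre of the mouth of the block's square through hole, on the block's top face (60 mm above the table); 25 mm wide, sides along the block's x and y, mouth chamfered by 3 mm. Fully seated, the chisel's origin lies here.
- knob_mark (a point): On the black star knob's vertical axis at the height to grip it, 96 mm above the table. x points to the white line on the rim (on a lobe), z up. Eight lobes, 52 mm across; 49 mm if gripped in the flats, midway between lobes. The knob spans 72 to 108 mm above the table, on a steel foot 68 mm across, 12 high. Clockwise from above tightens.
- bolt_mark (a point): Top of the brass bolt, 15 mm across, sticking 5 mm out of the knob's top; x points along its red line. At the start it agrees with the knob's white line. Each click of the clutch (12 to a turn) carries the knob 0.52 rad on while the bolt stays, so angle between the lines = clicks x 0.52 rad. Let go, the knob rests in a detent.
- tin: open green tin, 100 mm across, 130 mm tall; bystander.
- bottle: green glass bottle, 60 mm across, 130 mm tall; bystander.
- tub: open white plastic tub, 96 mm across, 85 mm tall; bystander.
- rebar: rusty reinforcing bar 270 mm long, 14 mm thick, lying; bystander.
- brush: hand brush lying on the table; bystander.
- jar: closed green can with a yellow band, 84 mm across, 120 mm tall; bystander.
There are look-alikes about, which are no part of the job. Leave any purple look-alike of the chisel alone.

How it is judged:
By the outcome, as a careful person would: the job done as asked, in the order asked, and still so for the second after the job is handed in, with the robot touching nothing.
It also fails if it takes over 72 s, if anything falls off the work surface, if the arm or the gripper's body presses on something with over 40 N, if the wrist force passes 120 N, or if a joint passes its speed limit or range.

ROBOT

A 6-joint arm with a two-finger parallel gripper is mounted at the origin on the work surface. World frame = base frame: x ahead of the robot, y to its left, z up, the work surface at z = 0. Lengths are in m, angles in degrees, forces in N, time in s.
With the tool pointing down it reaches from about 0.4 to 0.825 m from the base axis. Payload 7 kg.
Tool frame: the origin (TCP) lies at the very end of the fingers, on their centre line; the grasp point (between the pads) lies 19 mm behind it; z points along the fingers, y is the line along which they close (so a half turn about z gives the same grasp; the last joint's range is limited). The gripper opens to 88 mm and grips with 3 to 60 N. Pads are 19 mm wide; open, the fingers measure 130 mm over their backs; the gripper's body (78 mm by 193 mm) begins 47 mm behind the grasp point.
Start: joints at [-59.754, 20.546, 0.682, 0, -70.136, -16.507], TCP at [0.16, -0.656, 0.227] pointing down, gripper open.
Joint ranges: [-176.03, 176.03], [-82.01, 121.73], [-58.28, 71.71], [-173.87, 95.51], [-174.79, -0.11], [-173.66, 173.66]. Speed limits (degrees/s): [136.94, 136.94, 172.46, 180, 180, 180].

INTERFACE

Orientations are given as [roll, pitch, yaw] about the fixed x, y, z axes, in that order (R = Rz(yaw) Ry(pitch) Rx(roll)).
In Python, from plant import r gives the robot as it stands. The module is installed in compiled form; this text tells all that it offers.
- The arm moves only by the tool jog_arm, never from a script. Its arguments are lists of equal length, an entry for each row: "travel": the shift along the tool's x, y, z each as a share of 50 cm, from -1 to 1, a list of three; "dr": the turn, a rotation vector about the tool's x, y, z each as a share of 360 degrees, from -1 to 1, a list of three; "claw": the opening, from 0 (shut) to 1 (fully open). A call has exactly 10 rows; each row is the pose to reach, as a shift and turn from the pose commanded when the call began, along the tool's axes at that moment, turning the shorter way round; what a row does not reach only later rows make up. A row lasts 1/8 s, in which the tool goes at most 62.5 mm and 10.7 degrees, less where a joint would pass 70% of its speed; a pose out of reach is approached as far as the arm can. A call with a number of a shift or a turn outside -1 to 1 is refused whole. A call with a gripper value outside its range is refused whole. The fingers move at their own pace and stop on an object; "newtons" is the grip in N (left out, the last holds). Time passes only in rows, so rows that repeat a pose let the fingers close, or fill a call up. It gives the time, the measured TCP pose, the force, the opening and the grip force at its end, in the units of the state.
- r.get_state(): the state, without advancing time (a new reading comes with each control period).
- r.capture(name): name is "scene" or "top" or "wrist"; returns a dict with "pixels" (400x640x3 uint8, red, green, blue), "range_z" (400x640 float32, m along the optical axis (not along the pixel's ray), 0 where there is no reading), "fx", "fy", "cx", "cy" (pixels), "dist_coeffs" ([k1, k2, p1, p2, k3] as OpenCV has them; the pictures are not rectified), "position" and "attitude" of the camera in the world; the wrist camera has in their place "hand_eye" (4x4, takes a point from camera to tool coordinates, whose origin is the TCP and whose axes are the flange's). Camera axes: x right, y up, looking along -z (the intrinsics and any distortion apply to the point x, -y, -z); pixel columns grow to the right and rows downward; lengths in m; the calibration is good to about 2 mm. A picture is of the moment at which its call begins: read the wrist's pose just before it.
- r.close_job(): hands the job in; it is judged then, once.
Trained networks look in the newest picture that a camera, given by its name, has taken for a name from the list of things; names that differ only in an ending like _2 or _b are one class to them, and where a whole thing is asked for, a point or a joint stands for the part that bears it (a point fixed in the world has none). Each returns a list of dicts, best first, with "conf" (0 to 1); they miss things now and then, are a little off and sometimes report something else, mostly with a low value. They report only what shows in the picture. A call takes as long as a camera call. They do not tell look-alikes from the thing itself.
- r.boxes_of(name, camera): "extent" ([left, top, right, bottom] in pixels, round what is visible of it).
- r.regions_of(name, camera): "pixels" (400x640 bool, what is visible of it) and "extent" ([left, top, right, bottom] in pixels, round what is visible of it).
- r.tip_of(name, camera): "at" ([column, row] in pixels: a listed point, or the origin of a listed thing).
The state is a dict: "time_s": time; "joints": joint angles; "qd": joint speeds; "joint_torque": joint torques, N m; "tcp_pos": TCP position; "eef_rot": TCP orientation; "contact_force": force on the tool from outside, world axes, zero at the start; "moment": the same for the moment, N m; "gripper_width": finger opening in m; "gripper_force": force on a finger pad.
Only numpy, scipy, OpenCV 4.12 (cv2) and the standard library are available. Lean on these libraries where they do the work, as an engineer would, in place of code of your own. Each camera call takes 0.05 s, during which the arm holds its last target. There are 200 camera calls.

## Working session

There is one attempt and no reset: what is moved stays moved. The work goes in short steps, Python scripts to look and compute and a tool call to move; the robot and the scene stay as the last step left them, time stands still between calls to the robot, and variables do not carry over. Pictures are saved under pics/ and viewed, at most 10 in all, crops included, and the job is handed in when it is done.

Besides the shell and the picture viewer there is one more tool, called as name(argument=value, ...) on one line, values as JSON. jog_arm: Moves the arm, as the interface text tells. Its arguments: {"type":"object","properties":{"travel":{"type":"array"},"dr":{"type":"array"},"claw":{"type":"array"},"newtons":{"type":"number"}},"required":["travel","dr","claw"]}

```bash
mkdir -p pics; cat > h.py <<'E'
import numpy as np,cv2
from scipy.spatial.transform import Rotation as R
from plant import r
def T(p,e):
    M=np.eye(4);M[:3,:3]=R.from_euler('xyz',e,degrees=True).as_matrix();M[:3,3]=p;return M
def cam(name):
    s=r.get_state();c=r.capture(name)
    if name=='wrist': M=T(s['tcp_pos'],s['eef_rot'])@np.array(c['hand_eye'])
    else:
        a=np.array(c['attitude'])
        M=np.eye(4);M[:3,3]=c['position']
        M[:3,:3]=a if a.shape==(3,3) else R.from_euler('xyz',a,degrees=True).as_matrix()
    return c,M
def ray(c,M,uv):
    K=np.array([[c['fx'],0,c['cx']],[0,c['fy'],c['cy']],[0,0,1]])
    n=cv2.undistortPoints(np.array(uv,float).reshape(-1,1,2),K,np.array(c['dist_coeffs'],float)).reshape(-1,2)
    d=np.c_[n[:,0],-n[:,1],-np.ones(len(n))]
    return M[:3,3],d@M[:3,:3].T
def atz(c,M,uv,z):
    o,d=ray(c,M,uv); return o+d*((z-o[2])/d[:,2])[:,None]
def depth(c,M,uv):
    uv=np.array(uv).reshape(-1,2);o,d=ray(c,M,uv);i=np.round(uv).astype(int)
    return o+d*c['range_z'][i[:,1],i[:,0]][:,None]
def cloud(c,M,mask):
    v,u=np.nonzero(mask&(c['range_z']>0)); return depth(c,M,np.c_[u,v])
def save(c,n,crop=None,k=1):
    im=c['pixels'][:,:,::-1]
    if crop: im=im[crop[1]:crop[3],crop[0]:crop[2]]
    cv2.imwrite('pics/'+n,cv2.resize(im,None,fx=k,fy=k,interpolation=cv2.INTER_CUBIC))
E
python3 - <<'E'
from h import *
s=r.get_state();print(s)
for n in ('top','scene'):
    c,M=cam(n);save(c,n+'1.png');print(n,c['position'],c['attitude'],c['fx'],c['dist_coeffs'])
    for t in ['chisel','fuller','rack','block','tin','bottle','tub','rebar','brush','jar']:
        for b in r.boxes_of(t,n)[:3]:
            e=b['extent'];m=[(e[0]+e[2])/2,(e[1]+e[3])/2];print(t,round(b['conf'],2),np.round(e),depth(c,M,m).round(3))
    for t in ['chisel','fuller','hole','knob_mark','bolt_mark']:
        for b in r.tip_of(t,n)[:3]:
            print(t,round(b['conf'],2),np.round(b['at'],1),depth(c,M,b['at']).round(3))
E
```

```text
{'time_s': 0.0, 'joints': array([-5.97550299e+01,  2.05914844e+01,  6.34013232e-01, -2.19186717e-02,
       -7.01346622e+01, -1.65075692e+01]), 'qd': array([-0.02581464,  0.02370678,  0.08702274, -0.00285275,  0.07036428,
        0.02150054]), 'joint_torque': array([ 7.42756620e-04, -5.82722390e+01,  2.93063951e+01,  6.99760839e+00,
        6.91613270e-03, -1.00749439e-04]), 'tcp_pos': array([ 0.16017219, -0.65522077,  0.22561828]), 'eef_rot': array([ 1.79905809e+02, -6.42611998e-03, -1.66270059e+02]), 'contact_force': array([ 0.1616297 , -0.05271409, -0.45326338]), 'moment': array([-0.00930721,  0.04069488,  0.022754  ]), 'gripper_force': 0.0, 'gripper_width': 0.08763765347457429}
top [ 0.44317105 -0.02785229  1.17791032] [  6.7601509    1.10706989 -90.73897509] 390.683408904447 [0.03040251 0.         0.         0.         0.        ]
chisel 0.76 [193. 218. 215. 234.] [[0.498 0.304 0.115]]
chisel 0.64 [208. 182. 228. 200.] [[0.595 0.269 0.11 ]]
chisel 0.54 [168. 188. 188. 207.] [[0.581 0.387 0.091]]
fuller 0.77 [230. 222. 256. 237.] [[0.487 0.198 0.111]]
rack 0.76 [193. 212. 263. 24
[... 1649 characters left out ...]
 -0.196  0.058]]
tin 0.75 [217. 265. 268. 322.] [[ 0.681 -0.286  0.004]]
bottle 0.97 [446. 167. 475. 207.] [[0.713 0.343 0.082]]
tub 0.71 [298. 246. 335. 293.] [[ 0.708 -0.095  0.001]]
rebar 0.57 [380. 206. 417. 298.] [[0.767 0.114 0.01 ]]
brush 0.91 [134. 184. 156. 245.] [[ 0.35  -0.44   0.021]]
jar 0.8 [143. 271. 196. 321.] [[ 0.662 -0.429  0.12 ]]
chisel 0.67 [404.1 143.1] [[0.513 0.298 0.086]]
chisel 0.58 [414.4 180.9] [[0.619 0.267 0.046]]
chisel 0.56 [442.  157.3] [[0.59  0.387 0.054]]
fuller 0.83 [374.2 159.5] [[0.507 0.202 0.059]]
hole 0.67 [269.2 191.7] [[ 0.46  -0.111  0.047]]
knob_mark 0.9 [224.1 215.2] [[ 0.515 -0.251  0.108]]
bolt_mark 0.75 [218.3 212.7] [[ 0.5   -0.261  0.106]]
```

View pics/top1.png

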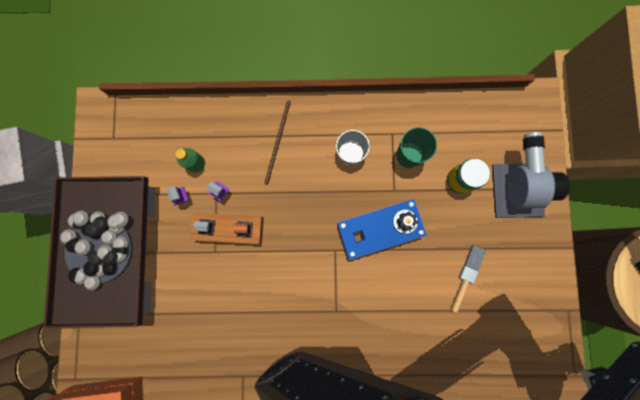

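```bash
python3 - <<'E'
import cv2
a=cv2.imread('pics/top1.png')[140:250,150:270];b=cv2.imread('pics/scene1.png')[120:220,340:480]
cv2.imwrite('pics/cmp1.png',cv2.vconcat([cv2.resize(a,(600,275*2))[0:550],]))
cv2.imwrite('pics/cmp2.png',cv2.resize(b,(770,550),interpolation=cv2.INTER_CUBIC))
E
```

```text
(no output)
```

View pics/cmp2.png

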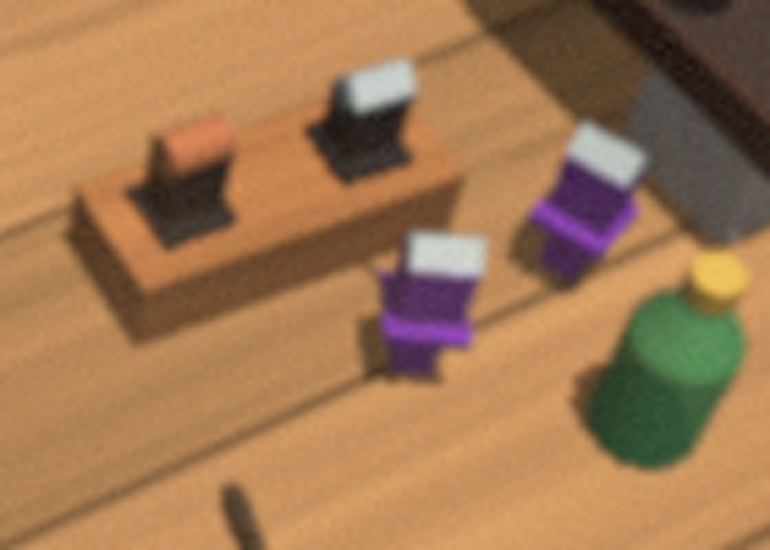

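The candidates in the top view are (204,226), steel-edged, dark and in the rack, and (221,190) and (175,198), both purple and standing on the table. The crop confirms the rack one at (204,226) as the chisel: it has the steel wedge, and its neighbour at (242,227) has the copper top. The block is at (382,228), with its hole at (359,235) and the knob at (406,221).

```bash
cat >> h.py <<'E'
def plane_rect(c,M,mask,z,tol=.006):
    P=cloud(c,M,mask);P=P[abs(P[:,2]-z)<tol]
    (x,y),(w,h),a=cv2.minAreaRect((P[:,:2]*1000).astype(np.float32));return x/1000,y/1000,w,h,a,len(P)
E
python3 - <<'E'
from h import *
c,M=cam('top');v,u=np.mgrid[:400,:640]
px=c['pixels'].astype(int)
box=lambda a,b,x,y:(u>=a)&(u<=x)&(v>=b)&(v<=y)
print('block',plane_rect(c,M,box(330,190,435,268),.06))
print('rack',plane_rect(c,M,box(188,205,268,247),.05))
blue=box(330,190,435,268)&(px[...,2]>px[...,0]+50)
print('blue',plane_rect(c,M,blue,.06,.008))
print('orange',plane_rect(c,M,box(188,205,268,247)&(px[...,0]>px[...,2]+40),.05,.008))
E
```

```text
block (0.48682101440429687, -0.18664064025878907, 109.93038177490234, 229.9562530517578, 16.612192153930664, 2582)
rack (0.496167724609375, 0.26322470092773437, 203.5968780517578, 79.69457244873047, 86.12049102783203, 1422)
blue (0.48646792602539063, -0.18628028869628907, 109.4462890625, 229.40892028808594, 16.60443687438965, 2505)
orange (0.4961615905761719, 0.2631344299316406, 203.77783203125, 79.69457244873047, 86.12049102783203, 1408)
```

```bash
cat >> h.py <<'E'
def go(p,yaw,p0=None,e0=None):
    s=r.get_state();p0=s['tcp_pos'] if p0 is None else p0;e0=s['eef_rot'] if e0 is None else e0
    A=R.from_euler('xyz',e0,degrees=True);B=R.from_euler('xyz',[180,0,yaw],degrees=True)
    print('travel',np.round(A.inv().apply(np.array(p)-p0)/.5,4),'dr',np.round((A.inv()*B).as_rotvec(degrees=True)/360,4))
E
python3 - <<'E'
from h import *
go([.46,-.25,.30],-130);go([.50,.316,.28],-94,[.46,-.25,.30],[180,0,-130])
E
```

```text
travel [-0.7749  0.6457 -0.1469] dr [ 0.      0.     -0.1007]
travel [-0.9186  0.6664  0.04  ] dr [ 0.   0.  -0.1]
```

jog_arm(travel=[[-0.775,0.646,-0.147],[-0.775,0.646,-0.147],[-0.775,0.646,-0.147],[-0.775,0.646,-0.147],[-0.775,0.646,-0.147],[-0.775,0.646,-0.147],[-0.775,0.646,-0.147],[-0.775,0.646,-0.147],[-0.775,0.646,-0.147],[-0.775,0.646,-0.147]], dr=[[0,0,-0.1],[0,0,-0.1],[0,0,-0.1],[0,0,-0.1],[0,0,-0.1],[0,0,-0.1],[0,0,-0.1],[0,0,-0.1],[0,0,-0.1],[0,0,-0.1]], claw=[1,1,1,1,1,1,1,1,1,1])

```text
time_s: 2.9
tcp_pos: [0.4602, -0.2494, 0.3001]
eef_rot: [180.0, -0.0, -130.2]
contact_force: [0.4, -0.8, 0.1]
gripper_width: 0.0878
gripper_force: 0.0
```

jog_arm(travel=[[-0.919,0.666,0.04],[-0.919,0.666,0.04],[-0.919,0.666,0.04],[-0.919,0.666,0.04],[-0.919,0.666,0.04],[-0.919,0.666,0.04],[-0.919,0.666,0.04],[-0.919,0.666,0.04],[-0.919,0.666,0.04],[-0.919,0.666,0.04]], dr=[[0,0,-0.1],[0,0,-0.1],[0,0,-0.1],[0,0,-0.1],[0,0,-0.1],[0,0,-0.1],[0,0,-0.1],[0,0,-0.1],[0,0,-0.1],[0,0,-0.1]], claw=[1,1,1,1,1,1,1,1,1,1])

```text
time_s: 4.15
tcp_pos: [0.5033, 0.3175, 0.2783]
eef_rot: [179.9, -0.1, -94.2]
contact_force: [0.2, -0.5, 0.3]
gripper_width: 0.0873
gripper_force: 0.0
```

```bash
python3 - <<'E'
from h import *
s=r.get_state();print(s['time_s'],s['tcp_pos'],s['eef_rot'],s['joints'],s['contact_force'])
c,M=cam('wrist');save(c,'w1.png')
for b in r.tip_of('chisel','wrist')[:3]: print(b)
for b in r.regions_of('chisel','wrist')[:3]:
    P=cloud(c,M,b['pixels']);print(b['conf'],b['extent'],P.mean(0),P.min(0),P.max(0))
    for lo,hi in ((.052,.065),(.08,.103),(.094,.118)):
        Q=P[(P[:,2]>lo)&(P[:,2]<hi)]
        if len(Q)>10: print(lo,len(Q),cv2.minAreaRect((Q[:,:2]*1000).astype(np.float32)))
E
```

```text
4.15 [0.50332853 0.31752465 0.27827875] [ 1.79915875e+02 -1.09325349e-01 -9.42069549e+01] [ 5.10427188e+01  1.14940249e+01 -5.04777708e+00 -7.09418526e-03
 -7.35959761e+01 -5.52477424e+01] [ 0.1536227  -0.46306059  0.2762903 ]
{'at': [257.0, 232.1], 'conf': 0.94}
{'at': [319.1, 166.3], 'conf': 0.85}
{'at': [232.1, 148.0], 'conf': 0.85}
0.74 [233.3, 212.3, 273.3, 262.0] [0.58941752 0.3943863  0.07458389] [ 0.54735174  0.30529163 -0.0008595 ] [0.63252561 0.4648929  0.27937221]
0.052 127 ((591.6126098632812, 391.49505615234375), (23.573719024658203, 42.30017852783203), 75.13565826416016)
0.08 554 ((592.9328002929688, 402.0452575683594), (32.51156997680664, 26.958505630493164), 20.876359939575195)
0.094 418 ((593.3505859375, 401.7846374511719), (32.979148864746094, 22.841524124145508), 23.90727424621582)
0.73 [301.9, 152.1, 338.0, 193.8] [0.50201867 0.31423862 0.08770966] [0.47886066 0.29484164 0.05000786] [0.52593952 0.34115323 0.1140599 ]
0.052 494 ((502.0721740722656, 317.2559814453125), (42.86484146118164, 43.73363494873047), 83.55473327636719)
0.08 258 ((501.779541015625, 316.8758850097656), (35.442813873291016, 25.78171157836914), 85.43687438964844)
0.094 837 ((501.89349365234375, 317.36407470703125), (36.395179748535156, 25.78768539428711), 85.00794219970703)
0.72 [204.7, 124.6, 251.9, 169.7] [0.6015266  0.28418977 0.07957398] [ 0.57936336  0.25640699 -0.00074798] [0.63401542 0.32350224 0.10614451]
0.052 82 ((596.705078125, 284.4458923339844), (20.373876571655273, 43.623538970947266), 4.260416507720947)
0.08 815 ((607.1931762695312, 285.3866882324219), (36.848838806152344, 26.69460105895996), 57.698123931884766)
0.094 713 ((606.5782470703125, 285.7760009765625), (37.05742645263672, 24.614416122436523), 58.86876678466797)
```

View pics/w1.png

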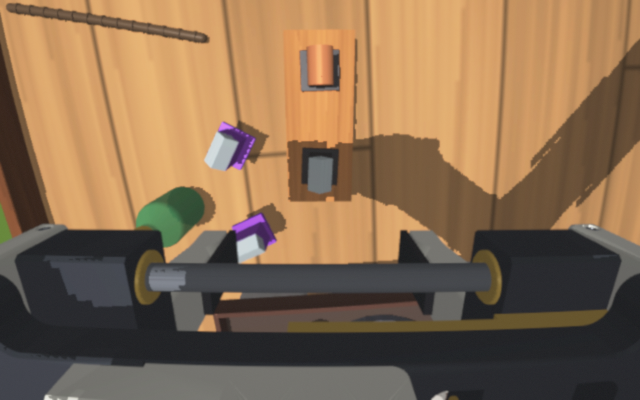

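The wrist view shows the steel-topped dark chisel in the rack at (320,172), and the copper fuller at (320,65). The purple look-alikes are at (230,147) and (253,238), clear of the fingers. The chisel centre measures (0.502, 0.317) with yaw about -5°, and the 26x36 mm footprint and heights match.

```bash
python3 - <<'E'
from h import *
go([.502,.317,.063],-95)
E
```

```text
travel [-0.0054  0.0025  0.4332] dr [ 0.0001 -0.0002  0.0019]
```

```bash
python3 - <<'E'
from h import *
s=r.get_state();print(s['time_s'],s['tcp_pos'],s['eef_rot'],s['qd'])
c,M=cam('wrist');s=r.get_state();print(s['tcp_pos'],s['eef_rot'])
for b in r.regions_of('chisel','wrist')[:3]:
    P=cloud(c,M,b['pixels'])
    for lo,hi in ((.052,.065),(.094,.118)):
        Q=P[(P[:,2]>lo)&(P[:,2]<hi)]
        if len(Q)>10: print(lo,len(Q),cv2.minAreaRect((Q[:,:2]*1000).astype(np.float32)))
go([.502,.317,.063],-95)
E
```

```text
4.3 [0.50319525 0.31445893 0.27958537] [ 1.79962528e+02 -6.27951041e-02 -9.43273352e+01] [-0.60843627 -1.2070072  -0.41709683 -0.0369893   0.04702783 -0.17047545]
[0.50319787 0.31416189 0.27997966] [ 1.79985016e+02 -3.14443888e-02 -9.43574337e+01]
0.052 499 ((502.74053955078125, 316.9236145019531), (43.1628532409668, 42.54567337036133), 83.42160034179688)
0.094 827 ((502.2497863769531, 317.498779296875), (36.3812370300293, 25.91609764099121), 83.54960632324219)
0.052 135 ((589.8510131835938, 393.0705261230469), (21.763648986816406, 44.8334846496582), 72.45197296142578)
0.094 424 ((592.9669799804688, 401.4731140136719), (32.16857147216797, 22.95932960510254), 21.96611213684082)
0.052 92 ((597.1828002929688, 284.306884765625), (19.67574119567871, 43.5650520324707), 4.828700065612793)
0.094 683 ((606.8104858398438, 285.1541748046875), (35.88300704956055, 23.59950065612793), 56.81842041015625)
travel [-0.0056  0.0029  0.4346] dr [-0.     -0.      0.0018]
```

jog_arm(travel=[[-0.006,0.003,0.1],[-0.006,0.003,0.2],[-0.006,0.003,0.3],[-0.006,0.003,0.37],[-0.006,0.003,0.41],[-0.006,0.003,0.434],[-0.006,0.003,0.434],[-0.006,0.003,0.434],[-0.006,0.003,0.434],[-0.006,0.003,0.434]], dr=[[0,0,0.002],[0,0,0.002],[0,0,0.002],[0,0,0.002],[0,0,0.002],[0,0,0.002],[0,0,0.002],[0,0,0.002],[0,0,0.002],[0,0,0.002]], claw=[0.65,0.65,0.65,0.65,0.65,0.65,0.65,0.65,0.65,0.65], newtons=40)

```text
time_s: 5.65
tcp_pos: [0.5017, 0.3193, 0.0637]
eef_rot: [-180.0, 0.0, -95.0]
contact_force: [-0.2, -0.8, 0.6]
gripper_width: 0.0574
gripper_force: 0.0
```

jog_arm(travel=[[0,0,0],[0,0,0],[0,0,0],[0,0,0],[0,0,0],[0,0,0],[0,0,-0.02],[0,0,-0.06],[0,0,-0.1],[0,0,-0.1]], dr=[[0,0,0],[0,0,0],[0,0,0],[0,0,0],[0,0,0],[0,0,0],[0,0,0],[0,0,0],[0,0,0],[0,0,0]], claw=[0,0,0,0,0,0,0,0,0,0], newtons=40)

```text
time_s: 6.9
tcp_pos: [0.5023, 0.3198, 0.1147]
eef_rot: [-179.9, 0.1, -95.0]
contact_force: [-0.2, 0.5, -3.8]
gripper_width: 0.0256
gripper_force: 39.8
```

```bash
python3 - <<'E'
from h import *
s=r.get_state();print(s)
E
```

```text
{'time_s': 6.9, 'joints': array([ 5.12845561e+01,  1.84628386e+01, -1.81846433e+01,  1.08502726e-02,
       -5.31735773e+01, -5.62656353e+01]), 'qd': array([-0.01185687,  1.36691949, -2.05299226, -0.83675728,  1.44206837,
        0.00838135]), 'joint_torque': array([-7.20633008e-02, -5.42628157e+01,  2.69552672e+01,  6.75094306e+00,
       -4.83462419e-01, -3.13210854e-03]), 'tcp_pos': array([0.50225412, 0.31982007, 0.114707  ]), 'eef_rot': array([-1.79893387e+02,  1.43975920e-01, -9.49744552e+01]), 'contact_force': array([-0.21046109,  0.50065107, -3.75805559]), 'moment': array([0.07569164, 0.11844649, 0.02587217]), 'gripper_force': 39.757660031318665, 'gripper_width': 0.02557704295772838}
```

Grasped: the width is 25.6 mm, and I have lifted it.

```bash
python3 - <<'E'
from h import *
s=r.get_state();go([s['tcp_pos'][0],s['tcp_pos'][1],.25],-95);go([.447,-.054,.25],-73.4)
E
```

```text
travel [-0.0007 -0.0005 -0.2706] dr [-0.0003  0.0004  0.0001]
travel [ 0.7537  0.0448 -0.2726] dr [-0.0004  0.0003 -0.0599]
```

jog_arm(travel=[[0,0,-0.12],[0,0,-0.22],[0.1,0.006,-0.272],[0.2,0.012,-0.272],[0.32,0.02,-0.272],[0.44,0.027,-0.272],[0.55,0.034,-0.272],[0.65,0.04,-0.272],[0.72,0.043,-0.272],[0.754,0.045,-0.272]], dr=[[0,0,0],[0,0,0],[0,0,-0.01],[0,0,-0.02],[0,0,-0.03],[0,0,-0.04],[0,0,-0.05],[0,0,-0.06],[0,0,-0.06],[0,0,-0.06]], claw=[0,0,0,0,0,0,0,0,0,0])

```text
time_s: 8.15
tcp_pos: [0.4454, -0.0561, 0.2482]
eef_rot: [179.9, 0.0, -73.5]
contact_force: [0.2, 0.3, -3.7]
gripper_width: 0.0258
gripper_force: 39.8
```

jog_arm(travel=[[0,0,0],[0,0,0],[0,0,0],[0,0,0],[0,0,0],[0,0,0],[0,0,0],[0,0,0],[0,0,0],[0,0,0]], dr=[[0,0,0],[0,0,0],[0,0,0],[0,0,0],[0,0,0],[0,0,0],[0,0,0],[0,0,0],[0,0,0],[0,0,0]], claw=[0,0,0,0,0,0,0,0,0,0])

```text
time_s: 9.4
tcp_pos: [0.4464, -0.0546, 0.2491]
eef_rot: [-180.0, -0.0, -73.4]
contact_force: [-0.6, -0.3, -4.5]
gripper_width: 0.0256
gripper_force: 39.8
```

```bash
python3 - <<'E'
from h import *
s=r.get_state();print(s['time_s'],s['tcp_pos'],s['eef_rot'],s['joints'][[0,5]],s['gripper_width'],s['contact_force'])
c,M=cam('wrist');save(c,'w2.png')
for n,z in (('hole',.06),('knob_mark',.108),('bolt_mark',.113)):
  for b in r.tip_of(n,'wrist')[:2]: print(n,b,atz(c,M,b['at'],z))
px=c['pixels'].astype(int)
blue=px[...,2]>px[...,0]+50
print('blue',plane_rect(c,M,blue,.06,.01))
# hole: inside block hull, depth below .05 
v,u=np.nonzero(c['range_z']>0);P=depth(c,M,np.c_[u,v])
B=np.array([.487,-.1866]);a=np.deg2rad(16.6)
L=(P[:,:2]-B)@np.array([[np.cos(a),-np.sin(a)],[np.sin(a),np.cos(a)]])
top=(abs(P[:,2]-.06)<.01)&(abs(L[:,0])<.06)&(abs(L[:,1])<.12);print('block top z',np.median(P[top,2]))
h=(P[:,2]<.05)&(abs(L[:,0])<.03)&(abs(L[:,1]-.068)<.03)
print(h.sum(), L[h].min(0),L[h].max(0))
m=np.zeros((400,640),np.uint8);m[v[h],u[h]]=255
(x,y),_,ang=cv2.minAreaRect(np.c_[u[h],v[h]].astype(np.float32));print(x,y,ang,atz(c,M,[x,y],.06))
E
```

```text
9.4 [ 0.44644151 -0.05457204  0.24906433] [-1.79997748e+02 -1.70979060e-03 -7.33839541e+01] [18.27469671 -1.65936368] 0.025646484413178475 [-0.58264437 -0.27203099 -4.49615152]
hole {'at': [316.6, 102.9], 'conf': 0.91} [[ 0.47015812 -0.12514713  0.06      ]]
blue (0.47788870239257814, -0.148179931640625, 109.82144927978516, 150.49900817871094, 16.614839553833008, 15330)
block top z 0.06012558194851442
526 [-0.01019386  0.05542837] [0.01503884 0.08053142]
316.0 107.0 90.0 [[ 0.46956782 -0.12094682  0.06      ]]
```

View pics/w2.png

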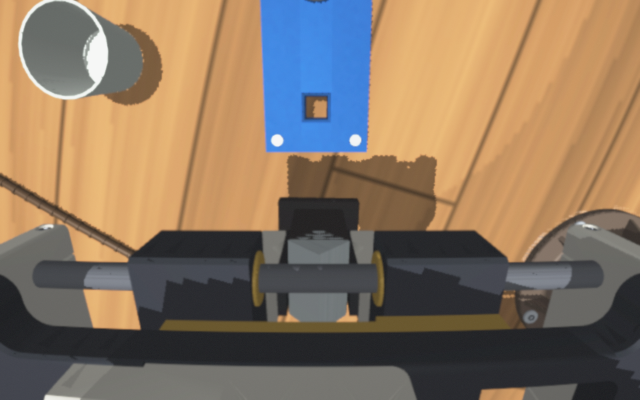

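The hole shows at (317,107), which gives (0.470, -0.121) at z=0.06 and agrees with the block edges. The chisel collar in hand shows at (319,210). Next I check the in-hand offset.

```bash
python3 - <<'E'
from h import *
c,M=cam('wrist');H=np.array(c['hand_eye'])
v,u=np.mgrid[180:330,260:380];v=v.ravel();u=u.ravel();k=c['range_z'][v,u]>0
P=depth(c,H,np.c_[u,v][k])
for lo,hi in ((-.004,.002),(.002,.007),(.007,.014)):
    Q=P[(P[:,2]>lo)&(P[:,2]<hi)&(abs(P[:,0])<.05)&(abs(P[:,1])<.05)];print(lo,len(Q),np.percentile(Q,[1,99],axis=0).round(4).tolist() if len(Q) else '')
Q=P[(P[:,2]<-.048)&(P[:,2]>-.056)&(abs(P[:,0])<.03)&(abs(P[:,1])<.03)];print(len(Q),Q.min(0),Q.max(0))
go([.4692,-.1189,.13],-73.4)
E
```

```text
-0.004 208 [[0.0088, -0.0175, -0.0039], [0.0202, 0.0148, 0.002]]
0.002 1374 [[0.0071, -0.0229, 0.0025], [0.0241, 0.0204, 0.0067]]
0.007 198 [[0.0232, -0.0219, 0.0072], [0.0243, 0.02, 0.0122]]
552 [-0.0113258  -0.01840583 -0.05586485] [ 0.02036769  0.01571691 -0.048006  ]
travel [ 0.1363 -0.0069  0.2381] dr [ 0.     -0.      0.0001]
```

```bash
python3 - <<'E'
from h import *
go([.4682,-.119,.122],-73.4)
E
```

```text
travel [ 0.136  -0.0049  0.2541] dr [ 0.     -0.      0.0001]
```

jog_arm(travel=[[0.07,-0.002,0],[0.136,-0.005,0],[0.136,-0.005,0.08],[0.136,-0.005,0.16],[0.136,-0.005,0.22],[0.136,-0.005,0.254],[0.136,-0.005,0.254],[0.136,-0.005,0.254],[0.136,-0.005,0.254],[0.136,-0.005,0.254]], dr=[[0,0,0],[0,0,0],[0,0,0],[0,0,0],[0,0,0],[0,0,0],[0,0,0],[0,0,0],[0,0,0],[0,0,0]], claw=[0,0,0,0,0,0,0,0,0,0])

```text
time_s: 10.9
tcp_pos: [0.4687, -0.1189, 0.1228]
eef_rot: [-179.9, -0.0, -73.4]
contact_force: [0.1, 0.2, -3.9]
gripper_width: 0.0261
gripper_force: 39.8
```

jog_arm(travel=[[0,0,0.006],[0,0,0.012],[0,0,0.018],[0,0,0.024],[0,0,0.03],[0,0,0.036],[0,0,0.04],[0,0,0.044],[0,0,0.044],[0,0,0.044]], dr=[[0,0,0],[0,0,0],[0,0,0],[0,0,0],[0,0,0],[0,0,0],[0,0,0],[0,0,0],[0,0,0],[0,0,0]], claw=[0,0,0,0,0,0,0,0,0,0])

```text
time_s: 12.15
tcp_pos: [0.4683, -0.119, 0.1001]
eef_rot: [-180.0, -0.0, -73.4]
contact_force: [-0.1, -0.5, -3.3]
gripper_width: 0.0259
gripper_force: 39.8
```

jog_arm(travel=[[0,0,0.006],[0,0,0.012],[0,0,0.018],[0,0,0.024],[0,0,0.03],[0,0,0.036],[0,0,0.042],[0,0,0.046],[0,0,0.048],[0,0,0.048]], dr=[[0,0,0],[0,0,0],[0,0,0],[0,0,0],[0,0,0],[0,0,0],[0,0,0],[0,0,0],[0,0,0],[0,0,0]], claw=[0,0,0,0,0,0,0,0,0,0])

```text
time_s: 13.4
tcp_pos: [0.4683, -0.119, 0.076]
eef_rot: [180.0, 0.0, -73.4]
contact_force: [0.7, -0.0, -3.9]
gripper_width: 0.0259
gripper_force: 39.8
```

jog_arm(travel=[[0,0,0.001],[0,0,0.002],[0,0,0.003],[0,0,0.004],[0,0,0.005],[0,0,0.006],[0,0,0.006],[0,0,0.006],[0,0,0.006],[0,0,0.006]], dr=[[0,0,0],[0,0,0],[0,0,0],[0,0,0],[0,0,0],[0,0,0],[0,0,0],[0,0,0],[0,0,0],[0,0,0]], claw=[0,0,0,0,0,0,0,0,0,0])

```text
time_s: 14.65
tcp_pos: [0.4683, -0.119, 0.0731]
eef_rot: [-180.0, 0.0, -73.4]
contact_force: [-0.2, 0.5, -4.1]
gripper_width: 0.026
gripper_force: 39.8
```

jog_arm(travel=[[0,0,0.001],[0,0,0.001],[0,0,0.002],[0,0,0.002],[0,0,0.002],[0,0,0.003],[0,0,0.003],[0,0,0.003],[0,0,0.003],[0,0,0.003]], dr=[[0,0,0],[0,0,0],[0,0,0],[0,0,0],[0,0,0],[0,0,0],[0,0,0],[0,0,0],[0,0,0],[0,0,0]], claw=[0,0,0,0,0,0,0,0,0,0])

```text
time_s: 15.9
tcp_pos: [0.4683, -0.119, 0.0729]
eef_rot: [-180.0, -0.0, -73.3]
contact_force: [-7.6, 4.1, 16.5]
gripper_width: 0.0258
gripper_force: 39.8
```

Contact is about 20 N with the collar down. I release and rise.

jog_arm(travel=[[0,0,-0.001],[0,0,-0.001],[0,0,-0.001],[0,0,-0.001],[0,0,-0.001],[0,0,-0.03],[0,0,-0.1],[0,0,-0.19],[0,0,-0.28],[0,0,-0.35]], dr=[[0,0,0],[0,0,0],[0,0,0],[0,0,0],[0,0,0],[0,0,0],[0,0,0],[0,0,0],[0,0,0],[0,0,0]], claw=[0.7,0.7,0.7,0.7,0.7,0.7,0.7,0.7,0.9,1])

```text
time_s: 17.15
tcp_pos: [0.4685, -0.1191, 0.2499]
eef_rot: [-179.8, -0.0, -73.4]
contact_force: [0.6, -0.2, -0.6]
gripper_width: 0.076
gripper_force: 0.0
```

jog_arm(travel=[[0.08,0,0],[0.14,0,0],[0.14,0,0],[0.14,0,0],[0.14,0,0],[0.14,0,0],[0.14,0,0],[0.14,0,0],[0.14,0,0],[0.14,0,0]], dr=[[0,0,0],[0,0,0],[0,0,0],[0,0,0],[0,0,0],[0,0,0],[0,0,0],[0,0,0],[0,0,0],[0,0,0]], claw=[1,1,1,1,1,1,1,1,1,1])

```text
time_s: 18.4
tcp_pos: [0.4883, -0.1861, 0.2465]
eef_rot: [180.0, -0.0, -73.4]
contact_force: [-0.4, 0.0, 0.0]
gripper_width: 0.0875
gripper_force: 0.0
```

```bash
python3 - <<'E'
from h import *
s=r.get_state();print(s['time_s'],s['tcp_pos'],s['eef_rot'],s['joints'][[0,5]],s['contact_force'])
c,M=cam('wrist')
for n,z in (('knob_mark',.108),('bolt_mark',.113)):
  for b in r.tip_of(n,'wrist')[:2]: print(n,b,atz(c,M,b['at'],z))
for b in r.boxes_of('knob_mark','wrist')[:2]: print(b)
v,u=np.nonzero(c['range_z']>0);P=depth(c,M,np.c_[u,v])
k=(np.hypot(P[:,0]-.508,P[:,1]+.251)<.045)
for lo,hi in ((.104,.110),(.111,.118),(.07,.075)):
    q=k&(P[:,2]>lo)&(P[:,2]<hi);Q=P[q];print(lo,q.sum(),cv2.minEnclosingCircle((Q[:,:2]*1000).astype(np.float32)) if q.sum() else '')
q=k&(P[:,2]>.1);x0,x1,y0,y1=u[q].min()-8,u[q].max()+8,max(v[q].min()-8,0),v[q].max()+8
print(x0,y0,x1,y1);save(c,'k1.png',(x0,y0,x1,y1),6)
for b in r.regions_of('chisel','wrist')[:1]: print(b['extent'])
E
```

```text
18.4 [ 0.48827987 -0.18608219  0.24654423] [ 1.79996393e+02 -1.20828862e-03 -7.33807189e+01] [ 0.67413267 15.94428145] [-0.40619753  0.01182369  0.03407496]
knob_mark {'at': [315.3, 111.9], 'conf': 0.97} [[ 0.51066741 -0.24880319  0.108     ]]
bolt_mark {'at': [318.2, 108.6], 'conf': 0.76} [[ 0.50901701 -0.25241421  0.113     ]]
{'extent': [291.0, 84.6, 344.9, 137.1], 'conf': 0.85}
0.104 1947 ((508.69696044921875, -250.8721466064453), 25.79048728942871)
0.111 223 ((508.7492370605469, -251.16592407226562), 7.408492565155029)
0.07 1310 ((508.7309875488281, -250.88998413085938), 33.8514289855957)
213 74 428 407
[297.4, 215.7, 336.9, 263.9]
```

View pics/k1.png

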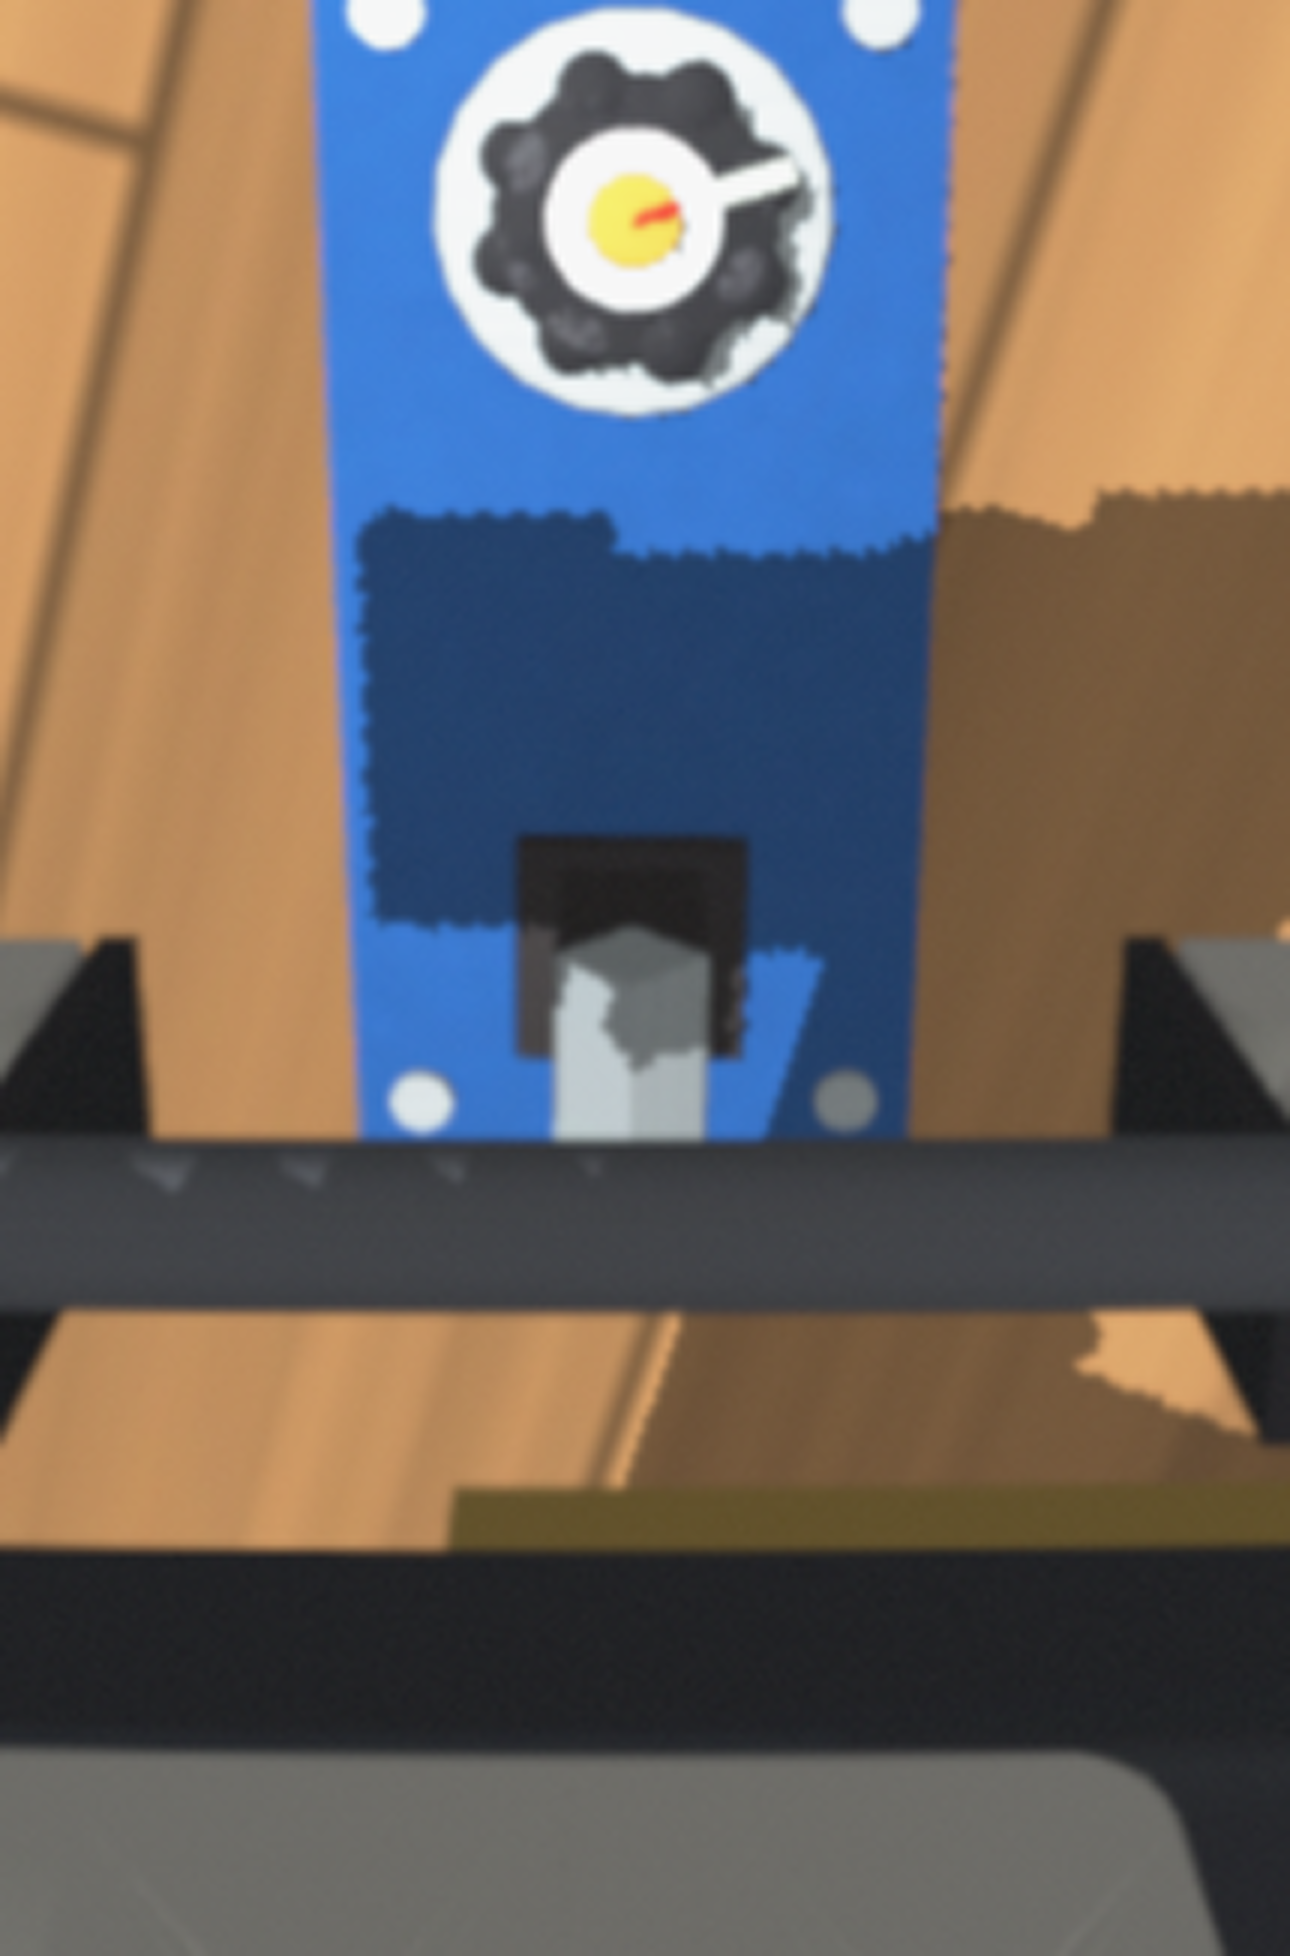

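The chisel collar lies flat on the block. The knob is centred at (319,111) in the full image, with the white line at about 19° above image-right, and the red line agrees with it. Next I compute the flats and the approach.

```bash
python3 - <<'E'
from h import *
c,M=cam('wrist')
p=atz(c,M,[[319,110.7],[345.5,101.5]],.108);d=p[1]-p[0];a=np.rad2deg(np.arctan2(d[1],d[0]));print(p,a,np.hypot(*d[:2]))
px=c['pixels'][80:140,285:350].astype(int)
red=(px[...,0]>180)&(px[...,1]<110)&(px[...,2]<110);w=(px.min(2)>215)
v,u=np.nonzero(red);q=atz(c,M,[[u.mean()+285,v.mean()+80]],.113)[0];e=q-[.5087,-.251,.113];print('red',len(u),np.rad2deg(np.arctan2(e[1],e[0])))
v,u=np.nonzero(w);q=atz(c,M,np.c_[u+285,v+80],.108);e=q[:,:2]-[.5087,-.251];ra=np.hypot(*e.T);k=(ra>.016)&(ra<.0215)
g=np.rad2deg(np.arctan2(e[k,1],e[k,0]));print('white',k.sum(),np.median(g))
yaw=a+22.5+90+45*0
while yaw>-10: yaw-=45
print(yaw);go([.5077,-.2512,.16],yaw);go([.5077,-.2512,.0775],yaw)
E
```

```text
[[ 0.5077447  -0.25075778  0.108     ]
 [ 0.48728675 -0.26530823  0.108     ]] -144.5781552303869 0.02510463950984895
red 3 -149.50088337709204
white 25 -146.63621539067623
-32.0781552303869
travel [ 0.1359 -0.      0.1731] dr [ 0.      0.     -0.1147]
travel [ 0.1359 -0.      0.3381] dr [ 0.      0.     -0.1147]
```

jog_arm(travel=[[0.07,0,0.03],[0.136,0,0.08],[0.136,0,0.13],[0.136,0,0.173],[0.136,0,0.173],[0.136,0,0.23],[0.136,0,0.28],[0.136,0,0.32],[0.136,0,0.337],[0.136,0,0.337]], dr=[[0,0,-0.028],[0,0,-0.056],[0,0,-0.084],[0,0,-0.112],[0,0,-0.112],[0,0,-0.112],[0,0,-0.112],[0,0,-0.112],[0,0,-0.112],[0,0,-0.112]], claw=[1,1,1,1,1,1,1,1,1,1])

```text
time_s: 19.95
tcp_pos: [0.5081, -0.2513, 0.0785]
eef_rot: [180.0, -0.0, -33.2]
contact_force: [-0.1, 0.2, -0.9]
gripper_width: 0.0876
gripper_force: 0.0
```

jog_arm(travel=[[0,0,0],[0,0,0],[0,0,0],[0,0,0],[0,0,0],[0,0,0],[0,0,0],[0,0,0],[0,0,0],[0,0,0]], dr=[[0,0,0],[0,0,0],[0,0,0],[0,0,0],[0,0,0],[0,0,0],[0,0,0],[0,0,0],[0,0,0],[0,0,0]], claw=[0.7,0.6,0,0,0,0,0,0,0,0], newtons=45)

```text
time_s: 21.2
tcp_pos: [0.5076, -0.2515, 0.0782]
eef_rot: [180.0, -0.0, -33.1]
contact_force: [-3.7, -5.5, 3.3]
gripper_width: 0.0482
gripper_force: 45.0
```

```bash
python3 - <<'E'
from h import *
s=r.get_state();print(s['time_s'],s['tcp_pos'],s['eef_rot'],s['joints'],s['contact_force'],s['moment'],s['gripper_width'],s['gripper_force'])
E
```

```text
21.2 [ 0.50759437 -0.25150852  0.07820164] [ 1.79977402e+02 -5.77504020e-04 -3.30602072e+01] [-6.55326099e+00  1.85176172e+01 -2.39614502e+01  2.77650211e-02
 -4.75305049e+01  6.34743051e+01] [-3.66842806 -5.48678242  3.28137009] [-1.85043308  1.02294763  0.03630177] 0.04815391658526406 44.98917996883392
```

jog_arm(travel=[[0,0,0],[0,0,0],[0,0,0],[0,0,0],[0,0,0],[0,0,0],[0,0,0],[0,0,0],[0,0,0],[0,0,0]], dr=[[0,0,0.01],[0,0,0.02],[0,0,0.03],[0,0,0.04],[0,0,0.05],[0,0,0.06],[0,0,0.07],[0,0,0.08],[0,0,0.083],[0,0,0.083]], claw=[0,0,0,0,0,0,0,0,0,0])

```text
time_s: 22.45
tcp_pos: [0.5076, -0.2516, 0.0782]
eef_rot: [180.0, -0.0, -62.9]
contact_force: [-3.0, -5.4, 3.1]
gripper_width: 0.048
gripper_force: 45.0
```

```bash
cat > m.py <<'E'
from h import *
s=r.get_state();print(s['time_s'],s['eef_rot'][2],s['contact_force'].round(1),s['moment'].round(3),s['gripper_width'].round(4))
E
python3 m.py
```

```text
Traceback (most recent call last):
  File "m.py", line 2, in <module>
    s=r.get_state();print(s['time_s'],s['eef_rot'][2],s['contact_force'].round(1),s['moment'].round(3),s['gripper_width'].round(4))
                                                                                                       ^^^^^^^^^^^^^^^^^^^^^^^^
AttributeError: 'float' object has no attribute 'round'
```

Next 14°.

```bash
sed -i "s/,s\['gripper_width'\].round(4)//" m.py; python3 m.py
```

```text
22.45 -62.94579870352385 [-3.  -5.4  3.1] [-1.951  1.041  0.111]
```

jog_arm(travel=[[0,0,0],[0,0,0],[0,0,0],[0,0,0],[0,0,0],[0,0,0],[0,0,0],[0,0,0],[0,0,0],[0,0,0]], dr=[[0,0,0.005],[0,0,0.01],[0,0,0.015],[0,0,0.02],[0,0,0.025],[0,0,0.03],[0,0,0.035],[0,0,0.039],[0,0,0.039],[0,0,0.039]], claw=[0,0,0,0,0,0,0,0,0,0])

```text
time_s: 23.7
tcp_pos: [0.5076, -0.2516, 0.0782]
eef_rot: [180.0, -0.0, -77.0]
contact_force: [-3.2, -6.3, 2.9]
gripper_width: 0.0478
gripper_force: 45.0
```

```bash
python3 m.py
```

```text
23.7 -76.97050975964619 [-3.2 -6.3  2.9] [-2.058  1.064  0.074]
```

jog_arm(travel=[[0,0,0],[0,0,0],[0,0,0],[0,0,0],[0,0,0],[0,0,0],[0,0,0],[0,0,0],[0,0,0],[0,0,0]], dr=[[0,0,0.005],[0,0,0.01],[0,0,0.015],[0,0,0.02],[0,0,0.025],[0,0,0.03],[0,0,0.035],[0,0,0.04],[0,0,0.04],[0,0,0.04]], claw=[0,0,0,0,0,0,0,0,0,0])

```text
time_s: 24.95
tcp_pos: [0.5076, -0.2517, 0.0782]
eef_rot: [180.0, -0.0, -91.4]
contact_force: [-2.2, -5.7, 3.1]
gripper_width: 0.0483
gripper_force: 45.0
```

```bash
python3 m.py
```

```text
24.95 -91.37183555608118 [-2.2 -5.7  3.1] [-2.122  1.052  0.066]
```

jog_arm(travel=[[0,0,0],[0,0,0],[0,0,0],[0,0,0],[0,0,0],[0,0,0],[0,0,0],[0,0,0],[0,0,0],[0,0,0]], dr=[[0,0,0.005],[0,0,0.01],[0,0,0.015],[0,0,0.02],[0,0,0.025],[0,0,0.03],[0,0,0.035],[0,0,0.04],[0,0,0.04],[0,0,0.04]], claw=[0,0,0,0,0,0,0,0,0,0])

```text
time_s: 26.2
tcp_pos: [0.5075, -0.2517, 0.0782]
eef_rot: [180.0, -0.0, -105.8]
contact_force: [-2.2, -6.4, 3.3]
gripper_width: 0.048
gripper_force: 45.0
```

```bash
python3 m.py
```

```text
26.2 -105.77433595731753 [-2.2 -6.4  3.3] [-2.193  1.049  0.057]
```

jog_arm(travel=[[0,0,0],[0,0,0],[0,0,0],[0,0,0],[0,0,0],[0,0,0],[0,0,0],[0,0,0],[0,0,0],[0,0,0]], dr=[[0,0,0.005],[0,0,0.01],[0,0,0.015],[0,0,0.02],[0,0,0.025],[0,0,0.03],[0,0,0.035],[0,0,0.04],[0,0,0.04],[0,0,0.04]], claw=[0,0,0,0,0,0,0,0,0,0])

```text
time_s: 27.45
tcp_pos: [0.5074, -0.2517, 0.0782]
eef_rot: [180.0, -0.0, -120.2]
contact_force: [-3.5, -6.5, 3.9]
gripper_width: 0.0481
gripper_force: 45.0
```

```bash
python3 m.py
```

```text
27.45 -120.17121975670288 [-3.5 -6.5  3.9] [-2.257  1.08   0.099]
```

```bash
python3 - <<'E'
from h import *
c,M=cam('wrist');save(c,'w3.png',(160,150,480,390),2.4)
E
```

```text
(no output)
```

View pics/w3.png

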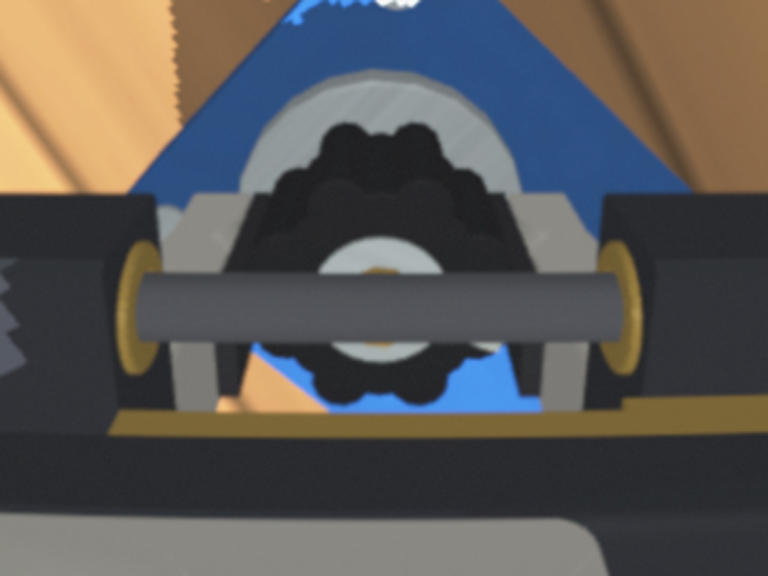

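The wrist view shows the knob held in its flats. The white line is at lower right (490,348), and the bar hides the red line. I continue in smaller steps.

jog_arm(travel=[[0,0,0],[0,0,0],[0,0,0],[0,0,0],[0,0,0],[0,0,0],[0,0,0],[0,0,0],[0,0,0],[0,0,0]], dr=[[0,0,0.003],[0,0,0.006],[0,0,0.009],[0,0,0.012],[0,0,0.015],[0,0,0.018],[0,0,0.021],[0,0,0.024],[0,0,0.027],[0,0,0.027]], claw=[0,0,0,0,0,0,0,0,0,0])

```text
time_s: 28.75
tcp_pos: [0.5074, -0.2517, 0.0782]
eef_rot: [180.0, -0.0, -129.9]
contact_force: [-3.2, -6.4, 2.9]
gripper_width: 0.048
gripper_force: 45.0
```

```bash
python3 m.py
```

```text
28.75 -129.90816843059596 [-3.2 -6.4  2.9] [-2.288  1.084  0.082]
```

jog_arm(travel=[[0,0,0],[0,0,0],[0,0,0],[0,0,0],[0,0,0],[0,0,0],[0,0,0],[0,0,0],[0,0,0],[0,0,0]], dr=[[0,0,0.003],[0,0,0.006],[0,0,0.009],[0,0,0.012],[0,0,0.015],[0,0,0.018],[0,0,0.021],[0,0,0.024],[0,0,0.027],[0,0,0.027]], claw=[0,0,0,0,0,0,0,0,0,0])

```text
time_s: 30.0
tcp_pos: [0.5074, -0.2517, 0.0782]
eef_rot: [-180.0, -0.0, -139.6]
contact_force: [-2.8, -6.5, 3.2]
gripper_width: 0.0485
gripper_force: 45.0
```

```bash
python3 m.py
```

```text
30.0 -139.62967593731238 [-2.8 -6.5  3.2] [-2.263  1.108  0.095]
```

jog_arm(travel=[[0,0,0],[0,0,0],[0,0,0],[0,0,0],[0,0,0],[0,0,0],[0,0,0],[0,0,0],[0,0,0],[0,0,0]], dr=[[0,0,0.003],[0,0,0.006],[0,0,0.009],[0,0,0.012],[0,0,0.015],[0,0,0.018],[0,0,0.021],[0,0,0.024],[0,0,0.027],[0,0,0.027]], claw=[0,0,0,0,0,0,0,0,0,0])

```text
time_s: 31.25
tcp_pos: [0.5073, -0.2518, 0.0782]
eef_rot: [-180.0, -0.1, -149.3]
contact_force: [-4.1, -6.7, 4.0]
gripper_width: 0.0482
gripper_force: 45.0
```

```bash
python3 m.py
```

```text
31.25 -149.30753578867638 [-4.1 -6.7  4. ] [-2.315  1.278  0.418]
```

The torque is climbing (0.42 N m), so the bolt has stopped. Small steps now.

jog_arm(travel=[[0,0,0],[0,0,0],[0,0,0],[0,0,0],[0,0,0],[0,0,0],[0,0,0],[0,0,0],[0,0,0],[0,0,0]], dr=[[0,0,0.002],[0,0,0.004],[0,0,0.006],[0,0,0.008],[0,0,0.01],[0,0,0.012],[0,0,0.012],[0,0,0.012],[0,0,0.012],[0,0,0.012]], claw=[0,0,0,0,0,0,0,0,0,0])

```text
time_s: 32.5
tcp_pos: [0.5073, -0.2518, 0.0782]
eef_rot: [-180.0, -0.1, -153.6]
contact_force: [-2.5, -6.6, 3.6]
gripper_width: 0.0484
gripper_force: 45.0
```

```bash
python3 m.py
```

```text
32.5 -153.62580992105376 [-2.5 -6.6  3.6] [-2.271  1.203  0.288]
```

jog_arm(travel=[[0,0,0],[0,0,0],[0,0,0],[0,0,0],[0,0,0],[0,0,0],[0,0,0],[0,0,0],[0,0,0],[0,0,0]], dr=[[0,0,0.002],[0,0,0.004],[0,0,0.006],[0,0,0.008],[0,0,0.01],[0,0,0.012],[0,0,0.012],[0,0,0.012],[0,0,0.012],[0,0,0.012]], claw=[0,0,0,0,0,0,0,0,0,0])

```text
time_s: 33.75
tcp_pos: [0.5074, -0.2516, 0.0782]
eef_rot: [-180.0, -0.0, -158.0]
contact_force: [-2.7, -5.6, 3.3]
gripper_width: 0.0486
gripper_force: 45.0
```

```bash
python3 m.py
```

```text
33.75 -157.9925882253385 [-2.7 -5.6  3.3] [-2.023  1.12  -0.1  ]
```

The torque has reversed, so the first click is passed. I carry the knob on into the detent (12°).

jog_arm(travel=[[0,0,0],[0,0,0],[0,0,0],[0,0,0],[0,0,0],[0,0,0],[0,0,0],[0,0,0],[0,0,0],[0,0,0]], dr=[[0,0,0.005],[0,0,0.01],[0,0,0.015],[0,0,0.02],[0,0,0.025],[0,0,0.03],[0,0,0.033],[0,0,0.033],[0,0,0.033],[0,0,0.033]], claw=[0,0,0,0,0,0,0,0,0,0])

```text
time_s: 35.0
tcp_pos: [0.5073, -0.2517, 0.0782]
eef_rot: [-180.0, -0.0, -169.9]
contact_force: [-2.9, -6.7, 2.9]
gripper_width: 0.0483
gripper_force: 45.0
```

```bash
python3 m.py
```

```text
35.0 -169.85068906159674 [-2.9 -6.7  2.9] [-2.293  1.103  0.135]
```

jog_arm(travel=[[0,0,0],[0,0,0],[0,0,0],[0,0,0],[0,0,0],[0,0,-0.04],[0,0,-0.12],[0,0,-0.22],[0,0,-0.3],[0,0,-0.34]], dr=[[0,0,0],[0,0,0],[0,0,0],[0,0,0],[0,0,0],[0,0,0],[0,0,0],[0,0,0],[0,0,0],[0,0,0]], claw=[1,1,1,1,1,1,1,1,1,1])

```text
time_s: 36.25
tcp_pos: [0.5085, -0.2514, 0.2509]
eef_rot: [-179.9, 0.2, -169.9]
contact_force: [-0.5, -1.0, -0.8]
gripper_width: 0.0876
gripper_force: 0.0
```

jog_arm(travel=[[-0.08,0,0],[-0.13,0,0],[-0.13,0,0],[-0.13,0,0],[-0.13,0,0],[-0.13,0,0],[-0.13,0,0],[-0.13,0,0],[-0.13,0,0],[-0.13,0,0]], dr=[[0,0,0],[0,0,0],[0,0,0],[0,0,0],[0,0,0],[0,0,0],[0,0,0],[0,0,0],[0,0,0],[0,0,0]], claw=[1,1,1,1,1,1,1,1,1,1])

```text
time_s: 37.5
tcp_pos: [0.5717, -0.2398, 0.2481]
eef_rot: [-180.0, -0.0, -169.9]
contact_force: [0.7, -0.1, 0.0]
gripper_width: 0.0876
gripper_force: 0.0
```

```bash
python3 - <<'E'
from h import *
print(r.get_state()['time_s'])
c,M=cam('wrist');im=c['pixels'][:,:,::-1]
a=cv2.resize(im[70:150,280:360],(500,500),interpolation=cv2.INTER_CUBIC)
c2,M2=cam('top');b=cv2.resize(c2['pixels'][190:270,330:437,::-1],(300,225))
b=cv2.vconcat([b,cv2.resize(im[:240,180:500],(300,225))]);b=cv2.copyMakeBorder(b,0,50,0,0,0)
cv2.imwrite('pics/fin.png',cv2.hconcat([a,b]))
for i in ('chisel','fuller'):
  print(i,[(np.round(q['conf'],2),depth(c2,M2,q['at']).round(3)) for q in r.tip_of(i,'top')[:4]])
E
```

```text
37.5
chisel [(np.float64(0.85), array([[0.597, 0.269, 0.091]])), (np.float64(0.52), array([[0.589, 0.39 , 0.091]]))]
fuller [(np.float64(0.56), array([[0.491, 0.196, 0.11 ]]))]
```

View pics/fin.png

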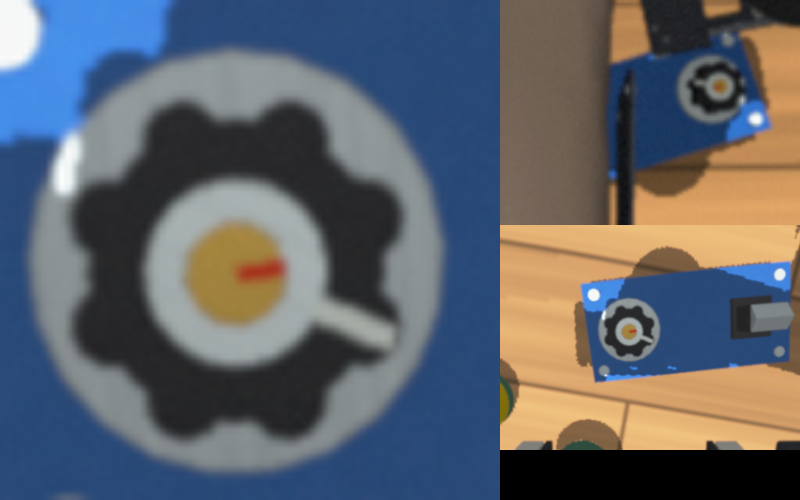

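The close-up shows the white line at (360,328), about 23° below image-right, and the red line at (265,270), about 6° above. The difference is about 30° clockwise, so exactly one click. The chisel still sits square and flat in the block, and the gripper is clear.

```bash
python3 -c "
from h import *
c,M=cam('wrist')
for b in r.regions_of('chisel','wrist')[:1]:
    P=cloud(c,M,b['pixels']);k=(P[:,2]>.055)&(P[:,2]<.08);print(b['extent'],k.sum(),np.percentile(P[k,2],[10,50,90]),P[:,2].max())
print(r.close_job())"
```

```text
[425.3, 80.2, 492.9, 121.2] 949 [0.06557628 0.06801445 0.06972752] 0.1243960319514773
the job is handed in; nothing more can be done
None
```

The chisel is seated in the block with its collar flat (collar top measured at 68 mm, as it should be), the knob is locked at exactly one click, and the job was handed in at about 38 s of the 72 s allowed; one picture I viewed exceeded the 800 x 600 limit.

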